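# Lift a culture dish on the lifter and present it to the inspection viewer

### The arm

A 6-joint arm with a two-finger parallel gripper is mounted at the origin on a cart in front of the work surface, level with it; the furniture and walls round the work are solid. World frame = base frame: x ahead of the robot, y to its left, z up, the work surface at z = 0. Lengths are in mm, angles in degrees, forces in N, time in s.
With the tool pointing down it reaches from about 350 to 850 mm from the base axis. Payload 8.1 kg.
Tool frame: the origin (TCP) lies midway between the tips of the shut fingers; the grasp point (between the pads) lies 19 mm behind it; y points along the fingers, x is the direction in which the jaws open and shut, and the axes are right-handed (so a half turn about y gives the same grasp; the last joint's range is limited). The gripper opens to 85 mm and grips with 20 to 120 N. Pads are 22 mm wide; open, the fingers measure 114 mm over their backs; the gripper's body (76 mm by 85 mm) begins 54 mm behind the grasp point. The pads swing forward as they close: fully open they stand 13 mm farther back than shut.
Start: joints at [66.326, 7.471, 85.268, -0, 87.261, -4.893], TCP at [193.155, 568.064, 231.292] pointing down, gripper open.
Joint ranges: [-169.43, 169.43], [-51.17, 129.36], [1.28, 143.12], [-76.62, 256.62], [0, 156.53], [-152.29, 152.29]. Speed limits (degrees/s): [136.94, 136.94, 159.86, 180, 180, 180].

### API

Orientations are given as [roll, pitch, yaw] about the fixed x, y, z axes, in that order (R = Rz(yaw) Ry(pitch) Rx(roll)).
In Python, from bench import r gives the robot as it stands.
- The arm moves only by the tool move_arm, never from a script. Its arguments are lists of equal length, an entry for each row: "linear": the shift along the tool's x, y, z normalised to -1 to 1, where 1 is 300 mm, a list of three; "twist": the turn, a rotation vector about the tool's x, y, z normalised to -1 to 1, where 1 is pi/2 rad, a list of three; "hand": the opening, from -1 (shut) to 1 (fully open). A call has 1 to 12 rows; each row is the pose to reach, as a shift and turn from the pose measured when the call began, along the tool's axes at that moment; what a row does not reach only later rows make up. A row lasts 1/12 s, in which the tool goes at most 41.7 mm and 7.16 degrees, less where a joint would pass 70% of its speed; a pose out of reach is approached as far as the arm can. A call with a number of a shift or a turn outside -1 to 1 is refused whole. A call with a gripper value outside its range is refused whole. The fingers move at their own pace and stop on an object; "force" is the grip in N (left out, the last holds). Time passes only in rows, so rows that repeat a pose let the fingers close. It gives the time, the measured TCP pose, the force and the opening at its end, in the units of the state.
- r.sense(): the state, without advancing time (a new reading comes with each control period).
- r.snapshot(name): name is "side" or "top" or "wrist"; returns a dict with "frame" (384x512x3 uint8, red, green, blue), "range_z" (384x512 float32, mm along the optical axis (not along the pixel's ray), 0 where there is no reading), "intrinsics" (3x3 intrinsics, pixels), "R" (3x3) and "t" (3): a world point X has camera coordinates R X + t; the wrist camera has in their place "hand_eye" (4x4, takes a point from camera to tool coordinates, whose origin is the TCP and whose axes are the tool frame's). Camera axes: x right, y down, z forward; pixel columns grow to the right and rows downward; lengths in mm; the calibration is good to about 2 mm. A picture is of the moment at which its call begins: read the wrist's pose just before it.
- r.hand_in(): hands the job in, once; it reports no verdict.
The state is a dict: "time": time; "joint_pos": joint angles; "qd": joint speeds; "joint_efforts": joint torques, N m; "tool_pos": TCP position; "tcp_rot": TCP orientation; "ft_force": force on the tool from outside, world axes, zero at the start; "wrist_torque": the same for the moment, N m; "finger_gap": finger opening in mm.
Only numpy, scipy, OpenCV 4.12 (cv2) and the standard library are available. Lean on these libraries where they do the work, as an engineer would, in place of code of your own. Each camera call takes 0.05 s, during which the arm holds its last target. There are 200 camera calls.

### The job

Pick up the dish lifter by its upright grip, slide its fork under the round culture dish in the warming rack and lift the dish out on the fork, keeping it level and never touching it with the gripper. Carry it to the upward-looking viewer and hold it there in the air: dish level and centred over the lens, its underside at the height of the pointer tip, the fork pointing straight at the pointer post. Finish while still holding it there by the lifter; leave the flask, the pointer and the things lying around as they are.

Things in the scene. Friction and masses are not known exactly. Their poses are not given: they have to be found in the camera images.
- lifter: Loose dish lifter, 0.16 kg: flat steel blade 4 mm thick, 32 mm wide, x -17 to 138 mm, from x = 68 a fork of two 8 mm tines; cross bar at x 64-67 (top 11 mm above underside), upturned tips at x 135-138 (top 7 mm); grey upright grip at x = 0, 24 (x) by 20 (y) mm, top at 95 mm. Starts flat on the worktop. Origin: blade underside below the grip; x toward the fork tips, z up.
- lifter_grip (a point): Point on the lifter's grip to take hold of: on its centre line, 75 mm above the blade's underside (20 mm below the grip's top). Take it from above with the fingers closing along the lifter's y (20 mm).
- lifter_seat (a point): Point on the lifter where the centre of the dish's underside should sit: 100 mm ahead of the grip, between the tines, on the level of their upper face (4 mm above the underside). Axes as the lifter's.
- dish: Round flat culture dish with fixed lid, 57 mm across, 15 mm high, beige, 0.03 kg; loose. Origin: centre of its underside, z up. Lies across the two ribs of one bay (right or left) of the rack.
- flask: Culture flask lying flat, 105 x 52 x 26 mm, white and clear with a round cap; loose, in the other bay of the rack. Origin: centre of its underside. To be left alone.
- warmer: Fixed aluminium warming rack: base plate 84 (x) by 164 (y) mm, 5 mm thick; two bays, centres at y = -40 and 40 mm, each with two ribs along x, 80 mm long, 44 mm apart inside, tops 24 mm above the worktop. Bays are open at both ends: the fork goes in along +x between the ribs, above the base plate and below the dish. Origin: underside centre; x away from the robot, along the ribs.
- bay_right (a point): Centre of the right-hand bay on the level of the rib tops, 24 mm above the worktop; axes as the rack's.
- bay_left (a point): Centre of the left-hand bay on the level of the rib tops, 24 mm above the worktop; axes as the rack's.
- viewer: Fixed inspection viewer: grey camera housing 92 x 92 mm, 36 mm high, black lens ring on top (72 mm across, top at 44 mm) looking up; a thin base plate runs along +x to a steel post 100 mm from the lens axis, 10 mm thick, 243 mm high. Origin: underside, on the lens axis; x points from the lens to the post.
- lens (a point): Centre of the viewer's lens ring, 44 mm above the worktop.
- pointer_tip (a point): Tip of the steel height pointer that sticks out from a collar on the viewer's post toward the lens, level, 58 mm from the lens axis; the collar stands at any height that puts the tip 120 to 180 mm above the worktop, and stays put by friction. Its height is where the dish's underside must be.
- coverslips_box: Small clear box of cover slips, 30 x 34 x 17 mm, loose on the worktop beyond the lifter. Origin: centre of its underside. To be left alone.
- cube: Black filter cube with round windows, 38 x 40 x 35 mm, loose on the worktop beyond the rack. Origin: centre of its underside. To be left alone.
- felt_marker: Felt marker lying on the worktop at the left, 137 mm long, 13 mm thick, loose. Origin: centre of its underside. To be left alone.
Mind the look-alikes: they are no part of the job. Leave any pink or yellow look-alike of the dish alone.

How it is judged (in metres and radians):
On the way:
1. the dish is lifted clear of the rack, carried by the lifter (contact force between dish and lifter above 0.05 N and contact force between dish and warmer below 0.01 N and contact force between lifter and the fingers above 1 N and z of dish in the frame of warmer above 0.034 m), for 0.2 s.
At the end, for the whole second after the job is handed in: Dish at rest on the held lifter, within 12 mm of the lens axis, underside within 10 mm of the pointer tip's height, level within 0.1 rad, fork toward the post within 0.15 rad, viewer not touched by either; flask moved under 12 mm, pointer under 4 mm, other loose things under 20 mm (horizontal distance between dish and lens below 0.012 m and z of dish in the frame of pointer_tip between -0.01 and 0.01 m and angle between dish's own z axis and vertical below 0.1 rad and angle between the x axis of lifter and the x axis of viewer, either way round below 0.15 rad and x of lifter in the frame of viewer below -0.05 m and linear speed of dish below 0.02 m/s and contact force between dish and lifter above 0.05 N and contact force between lifter and the fingers above 1 N and contact force between each of lifter, dish and viewer below 0.01 N and contact force between dish and the fingers below 0.01 N and distance of pointer_tip from where it was at the start of the episode below 0.004 m and distance of flask from where it was at the start of the episode below 0.012 m and distance of each of coverslips_box, cube, felt_marker from where it was at the start of the episode below 0.02 m); the arm keeps its last pose, push and grip.
It fails at once if the gripper or arm touches the dish (contact force between dish and the fingers above 0.2 N or contact force between dish and the arm above 0.2 N).
It fails at once if the dish is tipped by more than 0.35 rad (angle between dish's own z axis and vertical above 0.35 rad).
It fails at once if the flask is disturbed by more than 12 mm (distance of flask from where it was at the start of the episode above 0.012 m).
It fails at once if the pointer is shifted (distance of pointer_tip from where it was at the start of the episode above 0.004 m).
It fails at once if cover slip box, filter cube or marker is pushed over 20 mm (distance of any of coverslips_box, cube, felt_marker from where it was at the start of the episode above 0.02 m).
It also fails if it takes over 56 s, if anything falls off the work surface, if the arm or the gripper's body presses on something with over 40 N, if the wrist force passes 120 N, or if a joint passes its speed limit or range.

## Working session

There is one attempt and no reset: what is moved stays moved. The work goes in short steps, Python scripts to look and compute and a tool call to move; the robot and the scene stay as the last step left them, time stands still between calls to the robot, and variables do not carry over. Pictures are saved under pics/ and viewed, on a budget of 10 in all, crops included, one or two more only if the job needs it, and the job is handed in when it is done.

Besides the shell and the picture viewer there is one more tool, called after ">>>" by a JSON object that holds its "op" and its "data", one argument or row to a line. move_arm: Moves the arm, as the interface text tells. Scaled input: -1 to 1 covers 300 mm each way for a shift and pi/2 rad each way for a turn. Its arguments: {"type":"object","properties":{"linear":{"type":"array","items":{"type":"array","items":{"type":"number","minimum":-1,"maximum":1}}},"twist":{"type":"array","items":{"type":"array","items":{"type":"number","minimum":-1,"maximum":1}}},"hand":{"type":"array","items":{"type":"number"}},"force":{"type":"number"}},"required":["linear","twist","hand"]}

```bash
ls; mkdir -p pics; python3 - <<'E'
from bench import r
import cv2,numpy as np
s=r.sense();print(s)
for n in("top","side"):
    d=r.snapshot(n);np.savez(f"{n}0.npz",**d);cv2.imwrite(f"pics/{n}0.png",d["frame"][:,:,::-1]);print(n,d["intrinsics"],d["R"],d["t"])
E
```

```text
pics
{'time': 0.0, 'joint_pos': array([ 6.63268598e+01,  7.51460805e+00,  8.53283922e+01, -1.53338774e-03,
        8.72618432e+01, -4.89208687e+00]), 'qd': array([-0.00926493,  0.05008555, -0.09650089, -0.01211768,  0.05860413,
        0.07528574]), 'joint_efforts': array([-6.21899358e-05, -5.69386768e+01, -5.00556850e+01, -2.18929513e-04,
        1.46943773e-02,  8.39424001e-05]), 'tool_pos': array([192.93091321, 567.56093667, 230.25814795]), 'tcp_rot': array([-89.99258493,   0.10459216,  71.2190281 ]), 'ft_force': array([-1.34128522,  0.93170729, -0.37202577]), 'wrist_torque': array([ 0.02861373, -0.03414327,  0.02464202]), 'finger_gap': 85.44401689411818}
top [[364.37720279   0.         258.44192119]
 [  0.         364.37720279 190.29947888]
 [  0.           0.           1.        ]] [[ 0.00263226 -0.9999498   0.00966838]
 [-0.99107972 -0.00389693 -0.1332134 ]
 [ 0.13324439 -0.00923148 -0.99104022]] [ 172.99713832  560.08289976 1156.68181083]
side [[407.07423033   0.         256.23412107]
 [  0.         407.07423033 194.49358323]
 [  0.           0.           1.        ]] [[-0.91803731 -0.39621606 -0.0148436 ]
 [-0.23611043  0.57637937 -0.78232901]
 [ 0.31852686 -0.71470249 -0.62268851]] [ 584.4127242    97.05876767 1122.41392058]
```

View pics/top0.png

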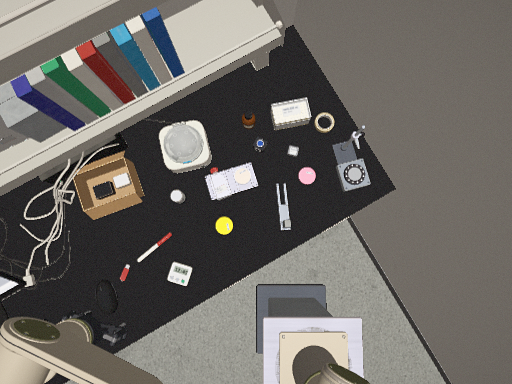

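View pics/side0.png

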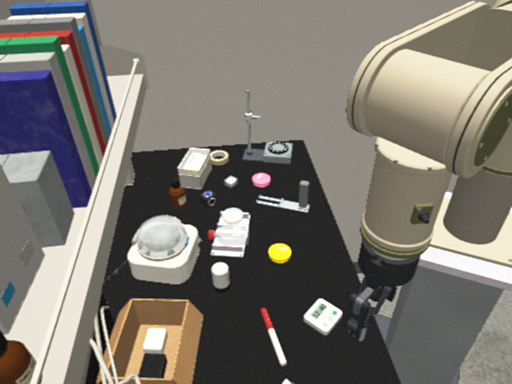

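The top view shows the rack at about (232,180), with the flask in its left bay and a beige disc at (243,176) in the right bay. The lifter is at (284,207), and the viewer at (353,175) has its post near (357,130). There are three dish candidates: the beige disc on the rack (243,176), a pink one (307,176) and a yellow one (224,226). Beige on the rack fits the description. I'll confirm it in one enlarged crop.

```bash
cat > h.py <<'E'
import numpy as np,cv2
from scipy.spatial.transform import Rotation as Ro
def ray(d,uv,z,R=None,t=None):
    """world point on plane z through pixel"""
    R=d["R"] if R is None else R; t=d["t"] if t is None else t
    v=R.T@np.linalg.solve(d["intrinsics"],[uv[0],uv[1],1]); c=-R.T@t
    return c+v*(z-c[2])/v[2]
def proj(d,X,R=None,t=None):
    R=d["R"] if R is None else R; t=d["t"] if t is None else t
    p=d["intrinsics"]@(R@np.asarray(X,float)+t); return p[:2]/p[2]
def wristcam(s,d):
    T=np.eye(4);T[:3,:3]=Ro.from_euler('xyz',s["tcp_rot"],degrees=True).as_matrix();T[:3,3]=s["tool_pos"]
    C=T@d["hand_eye"]; return C[:3,:3].T,-C[:3,:3].T@C[:3,3]
def tool(s): return Ro.from_euler('xyz',s["tcp_rot"],degrees=True).as_matrix()
def rel(s,pos,Rg):
    """linear/twist normalised for target pos, rotation"""
    R=tool(s); return (R.T@(np.array(pos)-s["tool_pos"])/300).round(4), (Ro.from_matrix(R.T@Rg).as_rotvec()/(np.pi/2)).round(4)
E
python3 - <<'E'
from h import *
from bench import r
d=dict(np.load("top0.npz"));f=d["frame"][:,:,::-1]
cv2.imwrite("pics/crop.png",cv2.resize(f[115:240,190:380],None,fx=4,fy=4,interpolation=cv2.INTER_CUBIC))
for n,uv,z in[("dish",(243,176),39),("grip",(286,226),95),("tip",(281,183),4),("lens",(354,174),44),("post",(356,135),200),("flask",(217,182),50)]:print(n,ray(d,uv,z).round(0))
print(tool(r.sense()).round(2)); w=r.snapshot("wrist");print(w["hand_eye"].round(2),w["intrinsics"])
E
```

```text
dish [606. 226.  39.]
grip [441.  90.  95.]
tip [589.  98.   4.]
lens [ 614. -139.   44.]
post [ 700. -105.  200.]
flask [584. 309.  50.]
[[ 0.32 -0.   -0.95]
 [ 0.95 -0.    0.32]
 [-0.   -1.    0.  ]]
[[   1.      0.     -0.     -1.21]
 [   0.     -0.32    0.95 -142.89]
 [  -0.     -0.95   -0.32   81.9 ]
 [   0.      0.      0.      1.  ]] [[337.90229155   0.         253.22451398]
 [  0.         337.90229155 189.37550982]
 [  0.           0.           1.        ]]
```

View pics/crop.png

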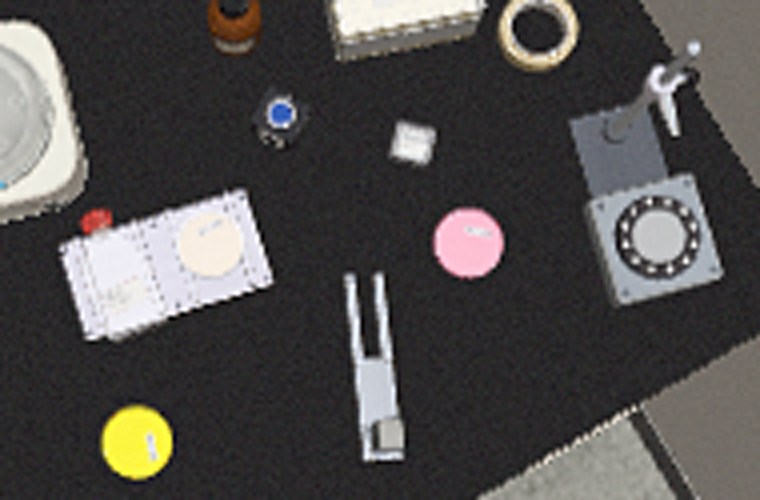

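The crop confirms it: the beige dish is in the right bay at crop (210,245), the flask is in the left bay, and the pink and yellow discs lie on the bench. Next I'll move above the lifter and look from close by.

```bash
cat >> h.py <<'E'
def Rg(psi):
    """tool down, tool x = lifter y for lifter yaw psi (deg)"""
    c,s=np.cos(np.radians(psi)),np.sin(np.radians(psi)); return np.array([[-s,0,-c],[c,0,-s],[0,-1,0]])
E
python3 - <<'E'
from h import *
from bench import r
d=dict(np.load("top0.npz"));c=lambda u,v:(190+u/4-.4,115+v/4-.4)
for n,uv,z in[("dish",c(210,245),39),("rear",c(383,459),4),("tips",c(364.5,272),7),("lens",c(656,236),44),("postbase",c(612,130),5),("h1",c(612,303),36),("h2",c(722,270),36),("h3",c(585,205),36),("h4",c(692,172),36),("cube",c(280,115),35),("slips",c(413,143),17),("gripTop",c(391,428),95),("r1",c(90,340),24),("r2",c(272,285),5),("r3",c(244,190),5),("r4",c(62,242),24)]:print(n,ray(d,uv,z).round(0))
s=r.sense();print(rel(s,(490,95,230),Rg(5.7)),rel(s,(350,330,230),Rg(-7)))
E
```

```text
dish [607. 229.  39.]
rear [433.  85.   4.]
tips [590. 100.   7.]
lens [ 615. -137.   44.]
postbase [ 714. -113.    5.]
h1 [ 561. -102.   36.]
h2 [ 588. -193.   36.]
h3 [642. -81.  36.]
h4 [ 671. -171.   36.]
cube [718. 171.  35.]
slips [699.  59.  17.]
gripTop [455.  86.  95.]
r1 [530. 327.  24.]
r2 [579. 177.   5.]
r3 [660. 201.   5.]
r4 [611. 352.  24.]
(array([-1.1729,  0.0031, -1.4446]), array([-0.0003, -0.272 , -0.0009])) (array([-0.5815,  0.0023, -0.7506]), array([-0.0002, -0.1309, -0.0009]))
```

>>> {"op": "move_arm", "data": {
  "linear": [
    [-0.1,0,-0.12],
    [-0.2,0,-0.25],
    [-0.3,0,-0.38],
    [-0.39,0,-0.5],
    [-0.49,0,-0.63],
    [-0.58,0,-0.75],
    [-0.68,0,-0.85],
    [-0.78,0,-0.96],
    [-0.8,0,-1],
    [-0.8,0,-1]
  ],
  "twist": [
    [0,-0.03,0],
    [0,-0.06,0],
    [0,-0.09,0],
    [0,-0.13,0],
    [0,-0.16,0],
    [0,-0.19,0],
    [0,-0.22,0],
    [0,-0.25,0],
    [0,-0.27,0],
    [0,-0.27,0]
  ],
  "hand": [1,1,1,1,1,1,1,1,1,1]
}}

```text
time: 0.98
tool_pos: [402.0, 239.3, 230.7]
tcp_rot: [-90.0, 0.2, 95.4]
ft_force: [-0.8, -0.3, 0.2]
finger_gap: 84.9
```

```bash
python3 - <<'E'
from h import *
from bench import r
s=r.sense();print(s["time"],s["tool_pos"],s["tcp_rot"]);print(rel(s,(490,95,230),Rg(5.7)))
E
```

```text
0.9833 [402.04476584 239.26722457 230.70331202] [-90.01628237   0.18885563  95.40645651]
(array([-0.5064,  0.0041, -0.2466]), array([ 0.0002, -0.0033, -0.0021]))
```

>>> {"op": "move_arm", "data": {
  "linear": [
    [-0.13,0,-0.06],
    [-0.26,0,-0.12],
    [-0.38,0,-0.19],
    [-0.5,0,-0.25],
    [-0.5,0,-0.25],
    [-0.5,0,-0.25]
  ],
  "twist": [
    [0,0,0],
    [0,0,0],
    [0,0,0],
    [0,0,0],
    [0,0,0],
    [0,0,0]
  ],
  "hand": [1,1,1,1,1,1]
}}

```text
time: 1.48
tool_pos: [491.6, 94.8, 230.8]
tcp_rot: [-90.0, 0.2, 95.2]
ft_force: [-0.8, -0.5, -0.4]
finger_gap: 85.2
```

```bash
cat > look.py <<'E'
import sys,pickle
from h import *
from bench import r
n=sys.argv[1]
s=r.sense();w=r.snapshot("wrist");pickle.dump((s,w),open(n+".pkl","wb"))
cv2.imwrite(f"pics/{n}.png",w["frame"][:,:,::-1]);print(s["time"],s["tool_pos"],s["tcp_rot"],s["finger_gap"],s["ft_force"])
E
python3 look.py w1
```

```text
1.4833 [491.60373808  94.83044915 230.7571519 ] [-89.96736301   0.20731109  95.15010607] 85.22270375757759 [-0.77477093 -0.47611708 -0.40455054]
```

View pics/w1.png

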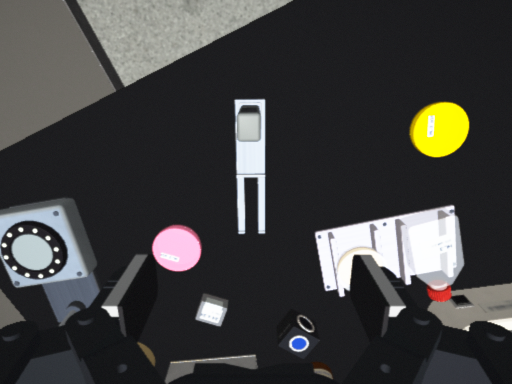

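The wrist view shows the whole lifter: rear end at (250,100), grip top around (250,127), tine tips at (240,233) and (263,233). The lens is at (34,250) and the right-bay dish is partly hidden at (362,270).

```bash
python3 - <<'E'
from h import *
import pickle
s,w=pickle.load(open("w1.pkl","rb"));R,t=wristcam(s,w)
g=cv2.cvtColor(w["frame"],cv2.COLOR_RGB2GRAY)
m=(g>90).astype(np.uint8);m[:,:230]=0;m[:,275:]=0;m[:95]=0;m[240:]=0
for y in (103,108,160,168,190,210,228):
    x=np.where(m[y])[0]; print(y,x.min(),x.max(),ray(w,((x.min()+x.max())/2,y),4,R,t).round(1))
ys=np.where(m[:,:].sum(1)>3)[0];print(ys.min(),ys.max(),ray(w,(250,ys.min()),4,R,t),ray(w,(251,ys.max()),7,R,t))
def P(uv,z):return ray(w,uv,z,R,t).round(1)
# grip top by depth
Z=w["range_z"];v,u=np.mgrid[:384,:512];X=np.stack([(u-w["intrinsics"][0,2])/w["intrinsics"][0,0]*Z,(v-w["intrinsics"][1,2])/w["intrinsics"][1,1]*Z,Z],-1)
X=(X-t)@R
k=(X[...,2]>80)&(X[...,2]<110)&(u>225)&(u<280)&(v>95)&(v<150);print("grip",k.sum(),np.median(X[k],0),X[k].min(0),X[k].max(0),u[k].min(),u[k].max(),v[k].min(),v[k].max())
print("lens",P((34,250),44))
k=(Z>0)&(X[...,2]>28)&(X[...,2]<48)&(u>330)&(u<390)&(v>240)&(v<300);print("dish",k.sum(),X[k].min(0),X[k].max(0))
print("rack",P((319,230),5),P((455,205),5))
E
```

```text
103 234 265 [436.5  83.9   4. ]
108 235 265 [441.6  84.9   4. ]
160 236 264 [498.3  89.8   4. ]
168 236 264 [507.5  90.6   4. ]
190 237 264 [533.6  93.4   4. ]
210 237 264 [558.3  95.6   4. ]
228 238 264 [581.4  98.2   4. ]
99 233 [432.37041574  84.04777554   4.        ] [586.51270533  98.70921929   7.        ]
grip 721 [448.21997226  85.48923007  95.02441959] [436.39472924  75.29327246  82.23264507] [461.40429156  95.8522092   97.53110614] 237 260 111 141
lens [ 611.  -137.8   44. ]
dish 765 [578.98143771 199.58610068  28.06051321] [633.67307106 254.31254517  41.19792668]
rack [576.1 179.5   5. ] [529.9 332.3   5. ]
```

```bash
cat > goal.py <<'E'
import sys
from h import *
from bench import r
x,y,z,p=map(float,sys.argv[1:]);s=r.sense();print(s["time"],s["tool_pos"],*rel(s,(x,y,z),Rg(p)))
E
python3 goal.py 449 85.4 130 5.4;python3 goal.py 449 85.4 56 5.4
```

```text
1.5333 [490.8337251   96.41748054 230.7496756 ] [-0.0229  0.336   0.1419] [-0.0006 -0.0017 -0.0018]
1.5333 [490.8337251   96.41748054 230.7496756 ] [-0.0222  0.5827  0.1417] [-0.0006 -0.0017 -0.0018]
```

>>> {"op": "move_arm", "data": {
  "linear": [
    [-0.01,0.1,0.07],
    [-0.023,0.2,0.142],
    [-0.023,0.3,0.142],
    [-0.023,0.34,0.142],
    [-0.023,0.34,0.142],
    [-0.023,0.34,0.142]
  ],
  "twist": [
    [0,0,0],
    [0,0,0],
    [0,0,0],
    [0,0,0],
    [0,0,0],
    [0,0,0]
  ],
  "hand": [1,1,1,1,1,1]
}}

```text
time: 2.03
tool_pos: [449.0, 86.4, 129.4]
tcp_rot: [-89.9, 0.2, 95.3]
ft_force: [0.6, -0.4, 0.6]
finger_gap: 85.5
```

```bash
python3 look.py w2; python3 goal.py 449 85.4 56 5.4; python3 - <<'E'
from h import *
import pickle
s,w=pickle.load(open("w2.pkl","rb"));R,t=wristcam(s,w)
Z=w["range_z"];v,u=np.mgrid[:384,:512];K=w["intrinsics"];X=np.stack([(u-K[0,2])/K[0,0]*Z,(v-K[1,2])/K[1,1]*Z,Z],-1)
X=(X-t)@R
k=(Z>0)&(X[...,2]>91)&(X[...,2]<99)&(abs(X[...,0]-449)<25)&(abs(X[...,1]-85)<25);print(k.sum(),X[k].min(0),X[k].max(0),np.percentile(X[k],[3,97],axis=0))
for x0 in(505,570):
    k=(Z>0)&(X[...,2]>0)&(X[...,2]<9)&(abs(X[...,0]-x0)<6)&(abs(X[...,1]-92)<40)&(w["frame"].min(-1)>90);print(k.sum(),X[k].min(0),X[k].max(0))
E
```

```text
2.0333 [448.9628045   86.4109205  129.38284095] [-89.93111507   0.15165851  95.32547362] 85.54289864265827 [ 0.57317235 -0.4035279   0.56849829]
2.0833 [450.11659207  86.27337791 130.63070141] [-0.0019  0.2488  0.0043] [ 0.0008 -0.001  -0.0018]
1293 [436.46254389  75.0790447   91.0414866 ] [461.16875194  95.95174984  96.79045928] [[437.62784654  76.22302548  92.27284911]
 [459.53663557  94.50440042  96.14564138]]
149 [4.99443519e+02 7.43702768e+01 6.10068300e-02] [510.94485057 107.39287315   5.78865879]
194 [5.64037613e+02 8.02929115e+01 1.00926335e-01] [575.94919201 113.71528457   6.00163487]
```

>>> {"op": "move_arm", "data": {
  "linear": [
    [0,0.08,0.004],
    [-0.002,0.15,0.004],
    [-0.002,0.21,0.004],
    [-0.002,0.246,0.004],
    [-0.002,0.246,0.004],
    [-0.002,0.246,0.004],
    [-0.002,0.246,0.004],
    [-0.002,0.246,0.004],
    [-0.002,0.246,0.004],
    [-0.002,0.246,0.004],
    [-0.002,0.246,0.004],
    [-0.002,0.246,0.004]
  ],
  "twist": [
    [0,0,0],
    [0,0,0],
    [0,0,0],
    [0,0,0],
    [0,0,0],
    [0,0,0],
    [0,0,0],
    [0,0,0],
    [0,0,0],
    [0,0,0],
    [0,0,0],
    [0,0,0]
  ],
  "hand": [1,1,1,1,1,0,-1,-1,-1,-1,-1,-1],
  "force": 80
}}

```text
time: 3.08
tool_pos: [449.6, 85.4, 57.6]
tcp_rot: [-90.1, 0.2, 95.3]
ft_force: [-2.1, 0.7, 5.5]
finger_gap: 19.2
```

```bash
python3 look.py w3
```

```text
3.0833 [449.63943263  85.37320685  57.58306424] [-90.13756695   0.16323548  95.30695765] 19.237495084971005 [-2.132259    0.7130897   5.50001131]
```

```bash
python3 goal.py 449.6 85.4 150 5.4;python3 goal.py 414 173 150 16.8
```

```text
3.1333 [449.63498232  85.36679071  57.56699358] [-0.0008 -0.3081 -0.0006] [ 0.0015 -0.001  -0.0018]
3.1333 [449.63498232  85.36679071  57.56699358] [ 0.301  -0.3092  0.0905] [ 0.0013 -0.1277 -0.002 ]
```

>>> {"op": "move_arm", "data": {
  "linear": [
    [0,-0.04,0],
    [0,-0.1,0],
    [0,-0.16,0],
    [0,-0.22,0],
    [0.06,-0.27,0.02],
    [0.12,-0.309,0.04],
    [0.18,-0.309,0.055],
    [0.24,-0.309,0.07],
    [0.3,-0.309,0.09],
    [0.301,-0.309,0.09],
    [0.301,-0.309,0.09],
    [0.301,-0.309,0.09]
  ],
  "twist": [
    [0,0,0],
    [0,0,0],
    [0,0,0],
    [0,0,0],
    [0,-0.03,0],
    [0,-0.06,0],
    [0,-0.09,0],
    [0,-0.12,0],
    [0,-0.128,0],
    [0,-0.128,0],
    [0,-0.128,0],
    [0,-0.128,0]
  ],
  "hand": [-1,-1,-1,-1,-1,-1,-1,-1,-1,-1,-1,-1]
}}

```text
time: 4.13
tool_pos: [414.1, 172.7, 149.7]
tcp_rot: [-90.1, 0.2, 106.8]
ft_force: [-0.1, -0.2, -1.5]
finger_gap: 19.1
```

```bash
python3 look.py w4
```

```text
4.1333 [414.09474797 172.66038627 149.69114803] [-90.07265362   0.21130392 106.83472031] 19.080137245326284 [-0.13296703 -0.15537404 -1.50170147]
```

View pics/w4.png

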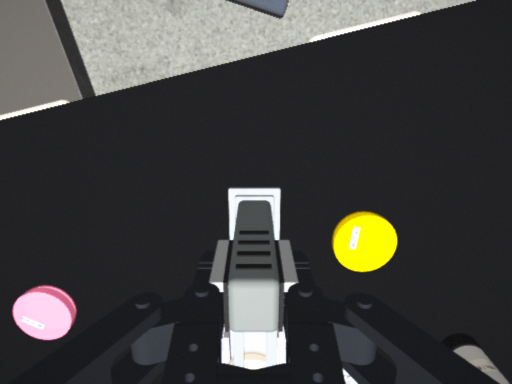

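The gripper hides the fork and rack in this view; only the blade's rear (255,190) and grip are visible. I'll check the fork's level and alignment with the fixed cameras.

```bash
cat >> h.py <<'E'
def cloud(d,R=None,t=None):
    R=d["R"] if R is None else R; t=d["t"] if t is None else t
    Z=d["range_z"];v,u=np.mgrid[:384,:512];K=d["intrinsics"]
    X=np.stack([(u-K[0,2])/K[0,0]*Z,(v-K[1,2])/K[1,1]*Z,Z],-1);X=(X-t)@R;X[Z==0]=np.nan;return X
E
python3 - <<'E'
from h import *
from bench import r
import pickle
s=r.sense();D={n:r.snapshot(n) for n in("top","side")};pickle.dump((s,D),open("f4.pkl","wb"))
p=s["tool_pos"];a=np.radians(s["tcp_rot"][2]-90);ex=np.array([np.cos(a),np.sin(a),0]);ey=np.array([-ex[1],ex[0],0])
for n,d in D.items():
    X=cloud(d);L=np.stack([(X-p)@ex,(X-p)@ey,X[...,2]],-1)
    for a0,a1 in((-17,-12),(40,60),(70,90),(90,110),(110,130)):
        k=(L[...,0]>a0)&(L[...,0]<a1)&(abs(L[...,1])<24)&(L[...,2]>70)&(L[...,2]<125);q=L[k]
        if len(q):print(n,a0,a1,len(q),np.median(q,0).round(1),q.min(0).round(1),q.max(0).round(1))
ims=[cv2.resize(D["top"]["frame"][130:230,190:310],None,fx=4,fy=4),cv2.resize(D["side"]["frame"][170:270,190:280],None,fx=4,fy=4)]
cv2.imwrite("pics/f4.png",np.hstack(ims)[:,:,::-1])
E
```

```text
top 70 90 20 [83.4  0.4 95.7] [ 78.7 -14.6  93.3] [ 89.7  15.4 100. ]
top 90 110 33 [99.3 -7.6 95.9] [ 90.3 -15.3  92.3] [109.2  16.1  99.9]
top 110 130 33 [119.3   8.8  96. ] [110.  -14.7  91.6] [129.1  16.5 100.2]
side -17 -12 13 [-14.8  10.   96.8] [-15.2 -15.2  93.3] [-12.   16.3 100.7]
side 40 60 61 [50.1  2.7 97. ] [ 40.1 -15.5  94.1] [ 59.3  16.6 100.5]
side 70 90 43 [79.2 -7.  96. ] [ 70.3 -16.5  91.3] [89.5 17.9 99.2]
side 90 110 40 [99.9  6.  96.8] [ 91.  -15.9  92.7] [109.9  17.6  99.7]
side 110 130 45 [120.5   9.9  96.8] [110.  -15.   91.5] [129.2  18.3  99.1]
```

View pics/f4.png

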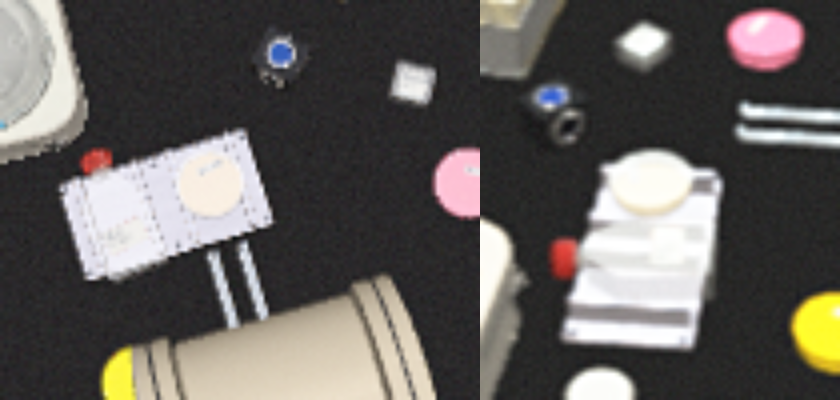

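The fork is level (blade top at 96 ± 1 all along) and sits where predicted. Now I'll refine the dish, rib and rack positions, plus the viewer and pointer.

```bash
python3 - <<'E'
from h import *
import pickle
s,D=pickle.load(open("f4.pkl","rb"));D0={n:dict(np.load(n+"0.npz")) for n in("top","side")}
for n,d in D0.items():
    X=cloud(d);f=d["frame"].astype(int);v,u=np.mgrid[:384,:512]
    near=np.hypot(X[...,0]-606,X[...,1]-228)
    k=(f[...,0]-f[...,2]>18)&(f[...,0]>150)&(near<45)
    if n=="top":k2=k
    else:k2=k&(X[...,2]>35)
    m=k2.astype(np.uint8);e=cv2.fitEllipse(max(cv2.findContours(m,0,1)[0],key=len));
    print(n,"dish",k2.sum(),e[0],ray(d,e[0],39).round(1),"cloud",((np.nanmin(X[k2],0)+np.nanmax(X[k2],0))/2).round(1),np.nanmedian(X[k2],0).round(1))
    # rack rectangle: points in 2..30 height
    k=(X[...,2]>2)&(X[...,2]<60)&(np.hypot(X[...,0]-594,X[...,1]-269)<110)&(f.min(-1)>110)
    pts=X[k][:,:2].astype(np.float32);print("rack",cv2.minAreaRect(pts))
    # viewer housing top
    k=(X[...,2]>32)&(X[...,2]<48)&(np.hypot(X[...,0]-613,X[...,1]+138)<75);print("housing",k.sum(),cv2.minAreaRect(X[k][:,:2].astype(np.float32)))
    k=(X[...,2]>41)&(X[...,2]<50)&(np.hypot(X[...,0]-613,X[...,1]+138)<75)&(f.max(-1)<90);print("ring",k.sum(),cv2.minEnclosingCircle(X[k][:,:2].astype(np.float32)),np.median(X[k],0))
    k=(X[...,2]>55)&(X[...,2]<260)&(np.hypot(X[...,0]-710,X[...,1]+113)<80)
    print("post",k.sum())
    for z in range(60,260,12):
        q=X[k&(abs(X[...,2]-z)<6)]
        if len(q):print(z,len(q),np.median(q,0).round(0),q.min(0).round(0)[:2],q.max(0).round(0)[:2])
ims=[cv2.resize(D0["top"]["frame"][105:200,320:395],None,fx=5,fy=5,interpolation=2)]
sd=cv2.resize(D0["side"]["frame"][80:175,230:310],None,fx=5,fy=5,interpolation=2)
cv2.imwrite("pics/v.png",np.hstack(ims+[sd])[:,:,::-1])
E
```

```text
top dish 159 (242.17323303222656, 176.16343688964844) [605.8 228.4  39. ] cloud [607.9 228.9  38.8] [605.6 229.   38.5]
rack ((619.464599609375, 274.9486999511719), (153.60757446289062, 163.9667205810547), 18.598596572875977)
housing 712 ((614.4733276367188, -138.97479248046875), (90.83539581298828, 91.8553695678711), 15.409794807434082)
ring 112 ((614.567626953125, -139.0164794921875), 33.91484832763672) [ 613.86629671 -133.11395567   44.20115618]
post 161
60 3 [ 707. -111.   61.] [ 707. -115.] [ 709. -110.]
72 4 [ 709. -111.   73.] [ 706. -114.] [ 711. -109.]
84 3 [ 707. -111.   87.] [ 706. -114.] [ 711. -109.]
96 4 [ 708. -111.   95.] [ 707. -114.] [ 712. -110.]
108 5 [ 709. -111.  111.] [ 706. -114.] [ 711. -109.]
120 4 [ 708. -111.  120.] [ 707. -115.] [ 711. -109.]
144 4 [ 708. -108.  146.] [ 704. -132.] [ 721. -104.]
156 69 [ 702. -120.  156.] [ 673. -141.] [ 722. -103.]
168 21 [ 708. -112.  164.] [ 701. -134.] [ 720. -106.]
180 5 [ 708. -110.  176.] [ 707. -115.] [ 714. -110.]
192 7 [ 707. -112.  188.] [ 706. -115.] [ 713. -109.]
204 7 [ 709. -110.  204.] [ 706. -115.] [ 714.
[... 800 characters left out ...]
709. -111.   98.] [ 706. -116.] [ 713. -104.]
108 10 [ 709. -111.  109.] [ 707. -116.] [ 714. -107.]
120 9 [ 709. -113.  119.] [ 706. -117.] [ 713. -109.]
132 9 [ 712. -111.  132.] [ 709. -116.] [ 716. -108.]
144 16 [ 705. -109.  146.] [ 686. -119.] [ 716. -103.]
156 46 [ 698. -114.  156.] [ 673. -140.] [ 723. -100.]
168 24 [ 709. -109.  165.] [ 700. -121.] [720. -98.]
180 11 [ 710. -110.  182.] [ 706. -117.] [ 714. -105.]
192 10 [ 710. -111.  193.] [ 707. -112.] [ 714. -107.]
204 11 [ 710. -112.  205.] [ 706. -115.] [ 713. -110.]
216 11 [ 709. -111.  218.] [ 708. -119.] [ 711. -105.]
228 9 [ 709. -111.  229.] [ 706. -115.] [ 713. -107.]
240 12 [ 710. -111.  240.] [ 708. -119.] [ 718. -107.]
```

View pics/v.png

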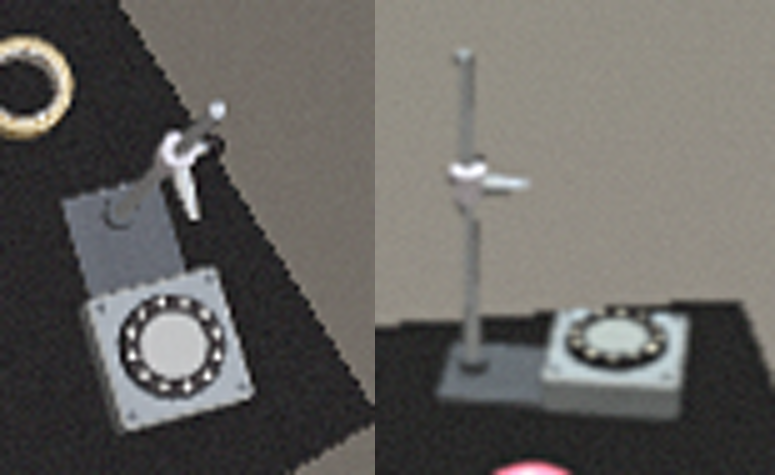

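```bash
python3 - <<'E'
from h import *
import pickle
D0={n:dict(np.load(n+"0.npz")) for n in("top","side")};s1,w1=pickle.load(open("w1.pkl","rb"));
C={n:(d,cloud(d)) for n,d in D0.items()};C["wrist"]=(w1,cloud(w1,*wristcam(s1,w1)))
for n,(d,X) in C.items():
    f=d["frame"].min(-1)
    k=(X[...,2]>1)&(X[...,2]<30)&(f>100)
    a=np.radians(16.6);ex=np.array([np.cos(a),np.sin(a)]);ey=np.array([-ex[1],ex[0]]);o=np.array([605,230])
    P=X[...,:2]-o;lx,ly=P@ex,P@ey
    b=k&(lx>-60)&(lx<56)&(ly>-60)&(ly<20)
    # right edge slope
    out=[]
    for lo in range(-36,36,12):
        q=ly[b&(lx>lo)&(lx<lo+12)];out.append(round(float(q.min()),1) if len(q) else None)
    print(n,"right edge(y)",out)
    print(" near edge x",[round(float(lx[b&(ly>lo)&(ly<lo+10)].min()),1) for lo in range(-40,20,10) if (b&(ly>lo)&(ly<lo+10)).any()])
    print(" far edge x",[round(float(lx[b&(ly>lo)&(ly<lo+10)].max()),1) for lo in range(-40,20,10) if (b&(ly>lo)&(ly<lo+10)).any()])
    q=k&(X[...,2]>20)&(abs(lx)<42)&(abs(ly)<40)&(np.hypot(X[...,0]-606,X[...,1]-228.7)>30);print(" ribs",np.histogram(ly[q],np.arange(-40,41,4))[0])
    q=(abs(lx)<60)&(X[...,2]>32)&(X[...,2]<45)&(ly<35)&(abs(ly)<45);
    print(" dish lx",np.percentile(lx[q],[1,99]).round(1)," ly",np.percentile(ly[q],[1,99]).round(1))
    q=(np.hypot(X[...,0]-614.3,X[...,1]+138.5)<84)&(X[...,2]>110)&(X[...,2]<200)
    if q.any():print(" pointer",q.sum(),np.median(X[q],0),X[q].min(0),X[q].max(0))
E
```

```text
top right edge(y) [-43.7, -43.5, -44.0, -43.7, -43.4, -43.0]
 near edge x [-38.9, -39.2, -38.8, -39.2, -39.4, -40.4]
 far edge x [47.4, 44.6, 43.7, 44.7, 44.2, 45.8]
 ribs [ 0  0  8 14  1  0  0  0  0  0  0  0  0  0  0 13  7  0  0  0]
 dish lx [-24.6  29.8]  ly [-28.4  24.1]
 pointer 25 [ 684.86820586 -120.01177045  155.75557445] [ 673.11870921 -126.20837343  151.83489897] [ 694.70253657 -114.1416236   158.62245178]
side right edge(y) [-28.9, -56.7, 18.6, None, 1.1, -28.6]
 near edge x [-37.9, -39.2, -39.9, -38.9, -23.3, -23.1]
 far edge x [-37.1, 46.3, 47.5, 48.0, 34.5, 46.5]
 ribs [ 0  0  3 12  7  0  0  0  0  0  0  0  0  0  2  9  9  1  0  0]
 dish lx [-23.5  29. ]  ly [-28.   27.4]
 pointer 19 [ 685.90831398 -118.24609429  155.15675172] [ 672.60527888 -128.04706365  148.60325986] [ 692.50171012 -113.45888083  161.14329316]
wrist right edge(y) [-45.8, -45.3, -45.3, -44.5, -44.4, -44.2]
 near edge x [-40.3, -40.6, -40.8, -41.0, -41.3, -41.4]
 far edge x [46.8, 41.9, 50.6, -11.6, -12.9, -7.5]
 ribs [  0   0 117  81   1   0   0   0   0   0   0   0   0   0  29  61  14   0
   0   0]
 dish lx [-26.3  20.2]  ly [-30.7  24.1]
```

Pointer height is about 155.5, from both views. The lens is at (614.3,-138.5) and the viewer yaw is about 15.5°. The bay and dish are at about (607,228.5), with the rack yaw about 17°. Next, down to the insertion height.

```bash
python3 goal.py 415.8 170.1 69 17
```

```text
4.2833 [414.40357336 172.3189107  149.854127  ] [-0.0075  0.2695 -0.0019] [ 0.001  -0.0027 -0.0022]
```

>>> {"op": "move_arm", "data": {
  "linear": [
    [-0.0075,0.06,-0.002],
    [-0.0075,0.12,-0.002],
    [-0.0075,0.18,-0.002],
    [-0.0075,0.23,-0.002],
    [-0.0075,0.26,-0.002],
    [-0.0075,0.27,-0.002],
    [-0.0075,0.27,-0.002],
    [-0.0075,0.27,-0.002],
    [-0.0075,0.27,-0.002]
  ],
  "twist": [
    [0,-0.002,0],
    [0,-0.003,0],
    [0,-0.003,0],
    [0,-0.003,0],
    [0,-0.003,0],
    [0,-0.003,0],
    [0,-0.003,0],
    [0,-0.003,0],
    [0,-0.003,0]
  ],
  "hand": [-1,-1,-1,-1,-1,-1,-1,-1,-1]
}}

```text
time: 5.03
tool_pos: [416.8, 170.3, 70.0]
tcp_rot: [-90.2, 0.2, 107.0]
ft_force: [-0.3, -0.1, -1.1]
finger_gap: 19.3
```

```bash
cat > fork.py <<'E'
import sys
from h import *
from bench import r
s=r.sense();print(s["time"],s["tool_pos"],s["tcp_rot"],s["ft_force"],s["finger_gap"])
p=s["tool_pos"];u=p[2]-57.6;a=np.radians(s["tcp_rot"][2]-90);ex=np.array([np.cos(a),np.sin(a),0]);ey=np.array([-ex[1],ex[0],0])
for n in("top","side"):
    d=r.snapshot(n);cv2.imwrite(f"pics/{n}_{sys.argv[1]}.png",d["frame"][:,:,::-1])
    X=cloud(d);L=np.stack([(X-p)@ex,(X-p)@ey,X[...,2]-u],-1)
    for a0,a1 in((25,60),(72,90),(90,110),(110,132)):
        k=(L[...,0]>a0)&(L[...,0]<a1)&(abs(L[...,1])<20)&(L[...,2]>-5)&(L[...,2]<12)&(d["frame"].min(-1)>90);q=L[k]
        if len(q):print(n,a0,a1,len(q),np.median(q,0).round(1),q.min(0).round(1),q.max(0).round(1))
    f=d["frame"].astype(int);k=(f[...,0]-f[...,2]>15)&(f[...,0]>140)&(L[...,2]>7)&(L[...,2]<32)&(L[...,0]>50)&(L[...,0]<260)&(abs(L[...,1])<40)
    if k.any():
        q=L[k];lo,hi=np.percentile(q,[1,99],axis=0);print(n,"dish",k.sum(),((lo+hi)/2).round(1),(hi-lo).round(1),"world",np.median(X[k],0).round(1))
E
python3 fork.py a; python3 goal.py 511.4 199.3 69 17
```

```text
5.0333 [416.76414707 170.28167555  70.02661847] [-90.19513519   0.20306887 107.01832463] [-0.28548494 -0.07589581 -1.07187682] 19.30042674104686
top 72 90 20 [82.   0.4  5. ] [ 75.7 -14.7   2. ] [89.5 15.6 10.7]
top 90 110 30 [100.    0.4   4.1] [ 90.3 -15.5  -0. ] [108.5  16.3   9.3]
top 110 132 31 [121.   -7.6   4. ] [110.8 -14.9  -0.9] [131.9  15.9   7.7]
top dish 162 [198.8   0.3  26.6] [46.5 46.1  9.4] world [606.1 228.9  38.9]
side 25 60 106 [43.5  2.8  5.1] [ 26.5 -17.7   1.4] [59.8 18.   9.7]
side 72 90 34 [81.7  8.3  4.8] [ 72.2 -15.3   1.8] [89.7 18.6  8.4]
side 90 110 41 [100.4  -5.8   4.7] [ 90.1 -15.5  -1.1] [109.1  18.4   8.4]
side 110 132 39 [122.3   8.5   4.8] [111.1 -15.8   1.1] [131.8  19.9   7.9]
side dish 52 [197.2  18.5  22. ] [48.2 24.3 13.4] world [595.6 254.   36.6]
5.1333 [416.64947582 170.32882895  69.90521071] [-1.000e-04  4.100e-03 -3.303e-01] [ 0.0021  0.0003 -0.0022]
```

>>> {"op": "move_arm", "data": {
  "linear": [
    [0,0.004,-0.03],
    [0,0.004,-0.06],
    [0,0.004,-0.09],
    [0,0.004,-0.12],
    [0,0.004,-0.15],
    [0,0.004,-0.18],
    [0,0.004,-0.21],
    [0,0.004,-0.24],
    [0,0.004,-0.27],
    [0,0.004,-0.3],
    [0,0.004,-0.328],
    [0,0.004,-0.328]
  ],
  "twist": [
    [0,0,0],
    [0,0,0],
    [0,0,0],
    [0,0,0],
    [0,0,0],
    [0,0,0],
    [0,0,0],
    [0,0,0],
    [0,0,0],
    [0,0,0],
    [0,0,0],
    [0,0,0]
  ],
  "hand": [-1,-1,-1,-1,-1,-1,-1,-1,-1,-1,-1,-1]
}}

```text
time: 6.13
tool_pos: [512.4, 199.6, 69.3]
tcp_rot: [-90.3, 0.2, 107.0]
ft_force: [0.8, 0.0, -1.7]
finger_gap: 19.2
```

```bash
python3 fork.py b; python3 goal.py 511.4 199.3 80 17
```

```text
6.1333 [512.41155067 199.58272706  69.31882007] [-90.26450501   0.20511485 107.02134445] [ 0.81397737  0.01221905 -1.70895698] 19.220153202916027
top 110 132 2 [130.6  -1.1   4.2] [129.9 -14.9   3.9] [131.3  12.7   4.5]
top dish 1 [123.8  -7.   28.8] [0. 0. 0.] world [632.8 229.2  40.5]
side 25 60 104 [42.6  2.1  4.6] [ 25.2 -16.8   0.9] [59.9 17.2  9.4]
side 72 90 10 [74.4  2.8  4.1] [ 72.8 -13.3  -5. ] [82.3 13.7 11.5]
side 110 132 6 [124.2  12.2   5.6] [117.6  -8.4  -4.2] [131.   15.4   7.2]
side dish 58 [98.4 16.8 23.5] [49.7 26.7 12.6] world [595.7 253.4  36.4]
6.2333 [510.79084564 199.17262915  68.83517932] [-0.0003 -0.0372 -0.0022] [ 0.0018  0.0003 -0.0022]
```

>>> {"op": "move_arm", "data": {
  "linear": [
    [0,-0.01,0],
    [0,-0.02,0],
    [0,-0.03,0],
    [0,-0.04,0],
    [0,-0.055,0],
    [0,-0.075,0],
    [0,-0.1,0],
    [0,-0.13,0],
    [0,-0.16,0],
    [0,-0.18,0],
    [0,-0.19,0],
    [0,-0.19,0]
  ],
  "twist": [
    [0,0,0],
    [0,0,0],
    [0,0,0],
    [0,0,0],
    [0,0,0],
    [0,0,0],
    [0,0,0],
    [0,0,0],
    [0,0,0],
    [0,0,0],
    [0,0,0],
    [0,0,0]
  ],
  "hand": [-1,-1,-1,-1,-1,-1,-1,-1,-1,-1,-1,-1]
}}

```text
time: 7.23
tool_pos: [511.4, 199.5, 127.2]
tcp_rot: [-90.3, 0.2, 107.0]
ft_force: [0.9, 0.1, -1.8]
finger_gap: 19.4
```

```bash
python3 fork.py c; python3 goal.py 511.4 199.3 215 17
```

```text
7.2333 [511.35738723 199.53104404 127.20822155] [-90.28005893   0.20509161 107.02811825] [ 0.85182244  0.10678022 -1.76767829] 19.411307671232183
side 25 60 106 [41.9  2.9  4. ] [ 25.2 -15.2   0. ] [59.8 17.6  7.3]
side 72 90 22 [76.6 13.   4.8] [ 72.2 -16.3   0.9] [84.6 19.6 12. ]
side 110 132 10 [126.2  15.3   5.2] [120.9  14.    0.6] [131.8  18.3  10.3]
side dish 69 [101.7   8.3  14.1] [50.6 43.1 13.4] world [599.4 251.7  84.6]
7.3333 [510.47895184 199.28714684 125.72331315] [-0.0019 -0.2976 -0.0037] [ 0.0017  0.0003 -0.0022]
```

View pics/side_c.png

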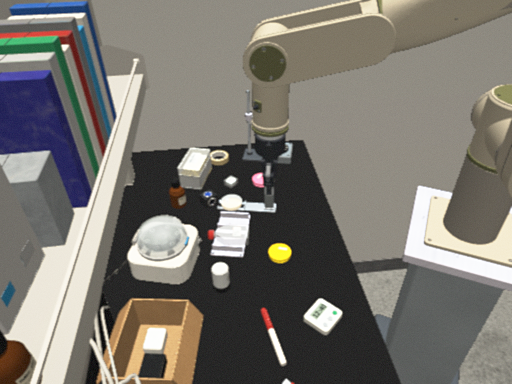

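The side view shows the dish sitting on the fork at (232,202), clear of the rack. Next I'll raise it and carry it to a point set back from the lens.

```bash
python3 goal.py 500 150 209 17;python3 goal.py 480 0 209 16; python3 goal.py 459 -181.5 209 15.5
```

```text
7.3333 [510.47895184 199.28714684 125.72331315] [-0.1478 -0.2773  0.0808] [ 0.0017  0.0003 -0.0022]
7.3333 [510.47895184 199.28714684 125.72331315] [-0.6064 -0.2762  0.291 ] [ 0.0017  0.0114 -0.0022]
7.3333 [510.47895184 199.28714684 125.72331315] [-1.1644 -0.2749  0.5351] [ 0.0017  0.017  -0.0022]
```

>>> {"op": "move_arm", "data": {
  "linear": [
    [0,-0.02,0],
    [0,-0.05,0],
    [0,-0.09,0.01],
    [-0.01,-0.13,0.02],
    [-0.025,-0.17,0.03],
    [-0.05,-0.21,0.04],
    [-0.085,-0.245,0.055],
    [-0.125,-0.265,0.075],
    [-0.17,-0.277,0.095],
    [-0.22,-0.277,0.115],
    [-0.28,-0.277,0.14],
    [-0.34,-0.277,0.17]
  ],
  "twist": [
    [0,0,0],
    [0,0,0],
    [0,0,0],
    [0,0,0],
    [0,0,0],
    [0,0,0],
    [0,0,0],
    [0,0,0],
    [0,0,0],
    [0,0.002,0],
    [0,0.004,0],
    [0,0.006,0]
  ],
  "hand": [-1,-1,-1,-1,-1,-1,-1,-1,-1,-1,-1,-1]
}}

```text
time: 8.33
tool_pos: [491.0, 85.1, 209.5]
tcp_rot: [-90.2, 0.2, 106.5]
ft_force: [-0.0, 0.0, -2.0]
finger_gap: 19.4
```

```bash
python3 fork.py d; python3 goal.py 459 -181.5 209 15.5
```

```text
8.3333 [491.01239372  85.14811686 209.45522038] [-90.1698063    0.21849897 106.46387938] [-5.43356179e-03  8.76163885e-04 -1.98547720e+00] 19.358795539382804
top 110 132 2 [130.4  14.3   3.9] [128.9  13.9   3.9] [131.9  14.8   3.9]
top dish 8 [107.8  21.9  18.2] [19.4  6.   6.3] world [591.4 136.6 170.1]
side 25 60 91 [42.4  0.2  4.4] [ 25.2 -19.6   0.5] [59.8 16.1  8.3]
side 72 90 27 [78.6 11.6  5.7] [ 72.2 -13.7  -1.9] [88.8 15.8 11.4]
side 90 110 10 [99.7 18.7  7.8] [91.  15.5  5.3] [107.7  19.9  11.4]
side 110 132 29 [123.1  10.7   4.6] [110.3 -13.8  -1.2] [131.8  19.2  11.9]
side dish 69 [98.9  8.8 13.9] [50.7 25.1 13.5] world [577.9 128.8 166. ]
8.4333 [490.80012361  83.59343511 209.28490528] [-0.8183  0.004   0.3498] [ 0.0014  0.0089 -0.003 ]
```

>>> {"op": "move_arm", "data": {
  "linear": [
    [-0.02,0.004,0.01],
    [-0.06,0.004,0.026],
    [-0.12,0.004,0.051],
    [-0.2,0.004,0.085],
    [-0.285,0.004,0.122],
    [-0.37,0.004,0.158],
    [-0.455,0.004,0.194],
    [-0.54,0.004,0.231],
    [-0.62,0.004,0.265],
    [-0.69,0.004,0.295],
    [-0.75,0.004,0.321],
    [-0.79,0.004,0.338]
  ],
  "twist": [
    [0,0,0],
    [0,0,0],
    [0,0.001,0],
    [0,0.002,0],
    [0,0.003,0],
    [0,0.004,0],
    [0,0.005,0],
    [0,0.006,0],
    [0,0.007,0],
    [0,0.008,0],
    [0,0.009,0],
    [0,0.009,0]
  ],
  "hand": [-1,-1,-1,-1,-1,-1,-1,-1,-1,-1,-1,-1]
}}

```text
time: 9.43
tool_pos: [459.3, -174.5, 209.0]
tcp_rot: [-90.1, 0.3, 105.4]
ft_force: [-0.9, 0.7, -2.0]
finger_gap: 19.2
```

```bash
python3 fork.py e; python3 goal.py 459 -181.5 209 15.5;python3 goal.py 517 -165.5 209 15.5
```

```text
9.4333 [ 459.25586253 -174.47194371  209.00872773] [-90.10936519   0.29436841 105.4292407 ] [-0.85196332  0.74782932 -2.02265866] 19.231406887643438
top 25 60 128 [42.3  1.   3.7] [ 25.3 -15.7  -0.7] [59.7 16.5  9.6]
top 72 90 10 [76.4 13.9  3.9] [ 72.1 -13.7   0.4] [84.7 19.3 11.7]
top 110 132 10 [127.7  13.3   3.7] [121.3  -7.6   2. ] [131.4  16.5   7.2]
top dish 218 [101.   -0.2  19.1] [46.2 48.2  8.1] world [ 555.4 -147.1  170.1]
side 25 60 65 [42.3  0.3  4.8] [ 26.1 -17.5  -0.9] [58.6 18.   7.6]
side 72 90 17 [79.9 12.5  5.5] [73.3 -3.6  0.8] [89.3 16.8 11.1]
side 90 110 10 [102.   17.7   5.6] [92.2 12.5  1.5] [108.1  19.4  11.6]
side 110 132 25 [121.4  13.5   5.5] [111.4 -12.9  -2.8] [131.   17.5  11.8]
side dish 62 [100.    6.8  14.9] [50.6 31.8 13.7] world [ 549.7 -130.7  166.3]
9.5333 [ 459.33964574 -174.37303932  208.95112749] [-0.0226 -0.0001  0.0074] [ 0.0011 -0.0016 -0.0033]
9.5333 [ 459.33964574 -174.37303932  208.95112749] [-0.0224  0.0003 -0.1932] [ 0.0011 -0.0016 -0.0033]
```

>>> {"op": "move_arm", "data": {
  "linear": [
    [-0.012,0,0],
    [-0.0225,0,-0.01],
    [-0.0225,0,-0.03],
    [-0.0225,0,-0.055],
    [-0.0225,0,-0.08],
    [-0.0225,0,-0.105],
    [-0.0225,0,-0.13],
    [-0.0225,0,-0.155],
    [-0.0225,0,-0.175],
    [-0.0225,0,-0.187],
    [-0.0225,0,-0.193],
    [-0.0225,0,-0.193]
  ],
  "twist": [
    [0,0,0],
    [0,0,0],
    [0,0,0],
    [0,0,0],
    [0,0,0],
    [0,0,0],
    [0,0,0],
    [0,0,0],
    [0,0,0],
    [0,0,0],
    [0,0,0],
    [0,0,0]
  ],
  "hand": [-1,-1,-1,-1,-1,-1,-1,-1,-1,-1,-1,-1]
}}

```text
time: 10.53
tool_pos: [517.2, -165.4, 209.0]
tcp_rot: [-90.1, 0.3, 105.4]
ft_force: [-0.2, -0.2, -1.1]
finger_gap: 19.0
```

```bash
python3 fork.py f; python3 - <<'E'
from h import *
from bench import r
d0=dict(np.load("side0.npz"))
for n in("top","side"):
    d=r.snapshot(n);X=cloud(d);f=d["frame"].astype(int)
    q=(np.hypot(X[...,0]-692,X[...,1]+117)<22)&(X[...,2]>140)&(X[...,2]<175);print(n,"pointer",q.sum(),np.median(X[q],0).round(1),X[q].min(0).round(1))
    k=(np.hypot(X[...,0]-614,X[...,1]+138.5)<33)&(X[...,2]>150)&(X[...,2]<185)&(f[...,0]-f[...,2]>15)
    if k.any():
        q=X[k];print(n,"dish",k.sum(),((q.min(0)+q.max(0))/2).round(1),(q.max(0)-q.min(0)).round(1));
        c,_,_=cv2.fitEllipse(max(cv2.findContours(k.astype(np.uint8),0,1)[0],key=len));print(c,ray(d,c,170.5).round(1))
        A=np.c_[q[:,:2]-q[:,:2].mean(0),np.ones(len(q))][q[:,2]>166];print("tilt",np.linalg.lstsq(A,q[q[:,2]>166][:,2],rcond=None)[0].round(3))
    if n=="top":a=cv2.resize(d["frame"][85:205,310:400],None,fx=4,fy=4)
    else:b=cv2.resize(d["frame"][75:195,225:325],None,fx=4,fy=4)
cv2.imwrite("pics/fin.png",np.hstack([a,b])[:,:,::-1])
E
```

```text
10.5333 [ 517.20813147 -165.39711674  208.96736203] [-90.08908243   0.28611259 105.3783537 ] [-0.16440688 -0.19339279 -1.1297859 ] 19.000400827188557
top 25 60 125 [42.4  0.4  4. ] [ 25.5 -15.8  -0.8] [59.9 16.3  9.1]
top 72 90 13 [77.6 13.3  4.7] [ 72.6 -13.1  -1.5] [86.6 18.5 10.5]
top 90 110 1 [90.8 18.9  3.5] [90.8 18.9  3.5] [90.8 18.9  3.5]
top 110 132 11 [126.4  14.5   4.5] [118.4   9.8   3.1] [130.6  17.3   8.8]
top dish 214 [99.6 -2.7 18.4] [46.3 47.9  9.6] world [ 612.1 -139.7  169.8]
side 25 60 58 [43.1  2.6  4.6] [ 25.1 -16.4   0.5] [59.9 17.7  6.8]
side 72 90 13 [79.  15.2  5.3] [72.6 -0.6  1.9] [88.7 18.8  9.6]
side 90 110 9 [98.2 18.6  5.6] [91.9 15.6  4.2] [107.8  19.8  11. ]
side 110 132 24 [121.5  14.3   5.6] [111.3 -14.1   0.6] [130.9  18.8  11.9]
side dish 62 [99.7  6.5 14.3] [51.  36.9 14.3] world [ 607.2 -122.6  167.1]
top pointer 64 [ 700.7 -115.8  158.8] [ 673.1 -126.3  145.2]
top dish 209 [ 614.  -140.2  169.7] [50.5 49.9 12.8]
(366.0824890136719, 166.88156127929688) [ 612.2 -140.   170.5]
tilt [-1.70000e-02  7.00000e-03  1.70203e+02]
side pointer 62 [ 701.5 -113.8  156.5] [ 673.1 -123.7  143.8]
side dish 67 [ 612.6 -130.   164.7] [50.7 39.7 16. ]
(278.8735046386719, 115.34770202636719) [ 609.4 -126.   170.5]
tilt [ 3.00000e-03 -5.00000e-02  1.69489e+02]
```

View pics/fin.png

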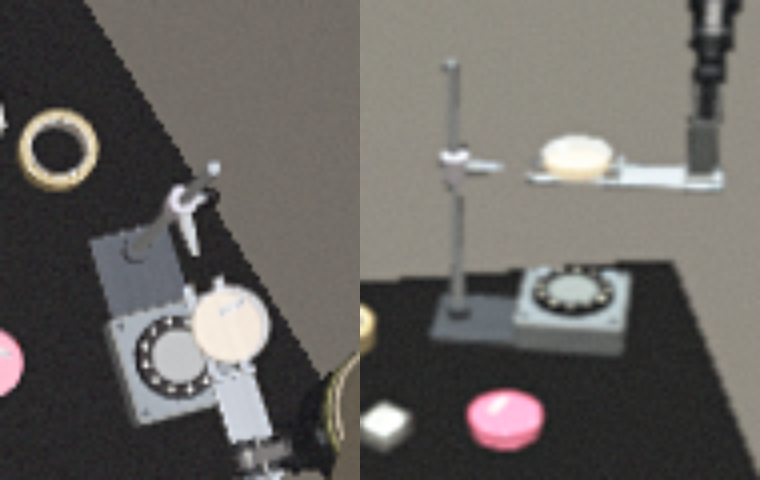

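The picture shows the dish level on the fork over the lens: at (230,325) in the top crop, and at pointer height (578,158) in the side crop. Measured dish centre is about (613,-140), against the lens at (614.3,-138.5). The underside is at about 155, against about 155.5 for the pointer. I'm handing in.

```bash
python3 -c "
from bench import r
print(r.sense()['finger_gap'],r.sense()['qd'].round(2));print(r.hand_in())"
```

```text
19.024957210698833 [-0.08 -0.14  0.11 -0.01 -0.1  -0.09]
the job is handed in; nothing more can be done
None
```

The job is handed in, with the lifter still holding the dish over the viewer lens; no verdict was reported. I gripped the lifter by its upright grip at 80 N, slid the fork under the beige dish in the right bay, lifted it out and carried it level to the viewer. It took about 11 s of robot time.

| Last check before handing in | Measured | Target |
|---|---|---|
| Dish centre (x, y) from the top camera | about (613, -140) mm | lens at (614.3, -138.5) mm |
| Dish underside height | about 155 mm | pointer tip at about 155.5 mm |
| Fork direction | 15.4° | viewer axis at about 15.5° |
| Dish tilt | about 0.02 rad (top camera) | under 0.1 rad |

**Disagreement:** the side camera gave a different dish centre, by up to 14 mm in y, and a tilt of 0.05 rad. It sees the dish obliquely and only in part, so I relied on the top camera. The pointer's height comes from depth readings of its surface, so it could be a millimetre or two off.

I did not measure the flask, box, cube or marker again at the end. The wrist forces stayed small throughout, and the last pictures showed nothing out of place.

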